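# Load the disinfection box and lock its sprung latch

## Robot

A 6-joint arm with a two-finger parallel gripper is mounted at the origin on the work surface; the furniture and walls round the work are solid. World frame = base frame: x ahead of the robot, y to its left, z up, the work surface at z = 0. Lengths are in mm, angles in rad, forces in N, time in s.
With the tool pointing down it reaches from about 375 to 900 mm from the base axis. Payload 3.1 kg.
Tool frame: the origin (TCP) lies at the very end of the fingers, on their centre line; the grasp point (between the pads) lies 19 mm behind it; z points along the fingers, y is the line along which they close (so a half turn about z gives the same grasp; the last joint's range is limited). The gripper opens to 87 mm and grips with 3 to 60 N. Pads are 19 mm wide; open, the fingers measure 117 mm over their backs; the gripper's body (75 mm by 190 mm) begins 51 mm behind the grasp point.
Start: joints at [1.028, 0.527, 1.433, -0, 1.181, -0.178], TCP at [222.351, 584.086, 222.548] pointing down, gripper open.
Joint ranges: [-3.08, 3.08], [-0.75, 2.2], [0.22, 2.44], [-1.43, 4.57], [0, 2.65], [-2.85, 2.85]. Speed limits (rad/s): [2.79, 2.79, 3.14, 3.14, 3.14, 3.14].

## Interface

Orientations are given as a 3x3 rotation matrix whose columns are the frame's x, y, z axes.
In Python, from workcell import readout, cams, robot gives the robot as it stands.
- The arm moves only by the tool step_arm, never from a script. Its argument "moves" is a list of rows, each a list of 7 numbers: the opening, from -1 (shut) to 1 (fully open), then the shift along the tool's x, y, z each as a share of 0.12 m, from -1 to 1, then the turn, a rotation vector about the tool's x, y, z each as a share of 180 degrees, from -1 to 1. In form: [[claw, dx, dy, dz, ax, ay, az], ...]. A call has 1 to 10 rows; each row shifts and turns the commanded pose from where the row before left it, along the tool's axes as they then stand; what a row does not reach is not made up. A row lasts 1/8 s, in which the tool goes at most 62.5 mm and 10.7 degrees, less where a joint would pass 70% of its speed; a pose out of reach is approached as far as the arm can. A call with a number of a shift or a turn outside -1 to 1 is refused whole. A call with a gripper value outside its range is refused whole. The fingers move at their own pace and stop on an object; the grip force is fixed at half the most. Time passes only in rows, so rows that do not move let the fingers close. It gives the time, the measured TCP pose, the force, the opening and the grip force at its end, in the units of the state.
- readout.state(): the state, without advancing time (a new reading comes with each control period).
- cams.capture(name): name is "scene" or "top" or "wrist"; returns the picture (384x512x3 uint8, red, green, blue); there is no depth.
- cams.camera_info(name): a dict with "mtx" (3x3 intrinsics, pixels), "distortion" ([k1, k2, p1, p2, k3] as OpenCV has them; the pictures are not rectified), "pose" (4x4, takes a point from camera to world coordinates); the wrist camera has in their place "T_tool_cam" (4x4, takes a point from camera to tool coordinates, whose origin is the TCP and whose axes are the flange's). Camera axes: x right, y down, z forward; pixel columns grow to the right and rows downward; lengths in mm; the calibration is good to about 2 mm. A picture is of the moment at which its call begins: read the wrist's pose just before it. camera_info takes no time and is no camera call.
- robot.hand_in(): hands the job in; it is judged then, once.
The state is a dict: "t": time; "joint_positions": joint angles; "qvel": joint speeds; "joint_efforts": joint torques, N m; "position": TCP position; "tcp_rot": TCP orientation; "force": force on the tool from outside, world axes, zero at the start; "ft_torque": the same for the moment, N m; "gripper_width": finger opening in mm; "gripper_force": force on a finger pad.
Only numpy, scipy, OpenCV 4.12 (cv2) and the standard library are available. Lean on these libraries where they do the work, as an engineer would, in place of code of your own. Each camera call takes 0.05 s, during which the arm holds its last target. There are 200 camera calls.

## Task

Take the bur block from the small steel shelf and stand it upright on the chamber floor of the white disinfection box, swing the lid fully shut, then press the latch knob all the way down, turn it clockwise to its stop and let it spring up into the locked place. Do not tip the block on the way, and leave the other things where they lie.

Things in the scene. Friction and masses are not known exactly. Their poses are not given: they have to be found in the camera images.
- box: white top-loading bench box, fixed, 185 (x) x 140 (y) x 150 mm. Origin: centre of its underside; x points from its front panel to the hinge at the back, z up. Open chamber: own x -26..80 mm, y -62..62 mm, floor at z 106, rim at z 150. Hinge line: own x 84, z 154, along y. In front of the chamber lies a steel plate (own x -88..-34) with the slot that takes the latch.
- chamber (a point): centre of the flat chamber floor, 44 mm below the rim; axes as the box
- lid (a joint): lid angle, rad: 0 shut and level, about 1.6 to 1.8 open (leaning back past upright); the stiff hinge stays where it is left. The lid is a white frame with a clear window, 183 x 140 mm, outer face 8 mm and underside 3 mm on either side of the hinge line (top at z 162 mm when shut). It carries the latch knob on its outer face.
- lid_edge (a point): middle of the lid's free edge, on the outer face, 179 mm from the hinge line; axes as the lid (own x to the hinge, y along the edge, z out of the outer face)
- knob_top (a point): centre of the top of the black latch knob, on its axis, 145 mm from the hinge line (own x -61 mm of the box when shut). Grip bar 15 wide x 56 long x 24 mm high on a round disc of diameter 52 mm; the disc's top lies 24.5 mm below this point. This point stands 47.5 mm above the lid. Own y: along the bar; own z: the knob's axis.
- latch_press (a joint): travel of the sprung knob into the lid, m: 0 free, 0.011 fully down (4 N to start, about 9.5 N fully down). Locked, it springs back only to about 0.006.
- latch_turn (a joint): turn of the knob, rad, clockwise seen from above as positive: 0 unlocked (grip bar across the box, along its y; the cross-bar fits the slot), stop at 1.27. It turns only while held down more than 0.009; locked place 1.19 to 1.27. With the lid open leave it at 0.
- stand: small fixed shelf of bent sheet steel on wire legs, 95 (x) x 130 (y) mm, 120 mm high, on the left; the bur block waits on its flat top. Origin: centre of its footprint on the table
- bur_block: blue block with a grid of short burs standing in its top, 42 (x) x 62 (y) x 26 mm, burs to 36 mm; origin: centre of its underside. Loose, about 0.15 kg.
- wax_block: loose pink wax block, 32 x 55 x 14 mm; a bystander
- bottle_small: loose small white bottle, 30 mm across, 50 mm high, at the back edge of the table; a bystander
- bottle_tall: loose bottle with a blue band, 30 mm across, 60 mm high, at the back edge of the table; a bystander

How it is judged (in metres and radians):
On the way, in this order (a step that is already met when the one before it is completed fails the run):
1. the bur block stands upright on the chamber floor (x of bur_block in the frame of chamber between -0.04 and 0.04 m and y of bur_block in the frame of chamber between -0.05 and 0.05 m and z of bur_block in the frame of chamber between -0.005 and 0.006 m and angle between bur_block's own z axis and vertical below 0.12 rad), for 0.2 s.
2. the lid is fully shut over the block (all of step 1 and value of joint lid below 0.03 rad), for 0.2 s.
At the end, for the whole second after the job is handed in: the bur block stands upright (within 7 degrees) and still on the chamber floor, the lid is shut (within 0.03 rad), and the knob is turned past 1.1 rad and sprung back up into its locked place (3 to 8 mm below free) (all of step 2 and value of joint latch_turn above 1.1 rad and value of joint latch_press between 0.003 and 0.008 m and linear speed of bur_block below 0.02 m/s); the robot touches nothing.
It fails at once if the bur block is tipped by more than 35 degrees (angle between bur_block's own z axis and vertical above 0.61 rad).
It fails at once if a loose bystander is moved by more than 30 mm (distance of any of wax_block, bottle_small, bottle_tall from where it was at the start of the episode above 0.03 m).
It also fails if it takes over 64 s, if anything falls off the work surface, if the arm or the gripper's body presses on something with over 40 N, if the wrist force passes 120 N, or if a joint passes its speed limit or range.

## Working session

There is one attempt and no reset: what is moved stays moved. The work goes in short steps, Python scripts to look and compute and a tool call to move; the robot and the scene stay as the last step left them, time stands still between calls to the robot, and variables do not carry over. Pictures are saved under pics/ and viewed, at most 10 in all, crops included, and the job is handed in when it is done.

Besides the shell and the picture viewer there is one more tool, called as name(argument=value, ...), one argument or row to a line, values as JSON. step_arm: Moves the arm, as the interface text tells. Its arguments: {"type":"object","properties":{"moves":{"type":"array"}},"required":["moves"]}

```bash
mkdir -p pics; ls
cat > h.py <<'E'
import numpy as np, cv2
from workcell import readout, cams, robot
def cap(n,save=None):
    s=readout.state(); im=cams.capture(n); i=cams.camera_info(n)
    if 'pose' in i: T=np.array(i['pose'])
    else:
        B=np.eye(4);B[:3,:3]=s['tcp_rot'];B[:3,3]=s['position'];T=B@np.array(i['T_tool_cam'])
    if save: cv2.imwrite('pics/'+save,im[:,:,::-1])
    return im,(np.array(i['mtx'],float),np.array(i['distortion'],float),T)
def ray(c,uv):
    K,d,T=c;p=cv2.undistortPoints(np.array(uv,float).reshape(-1,1,2),K,d).reshape(-1,2)
    v=np.c_[p,np.ones(len(p))]@T[:3,:3].T
    return T[:3,3],v
def plane(c,uv,z):
    o,v=ray(c,uv);return o+v*((z-o[2])/v[:,2])[:,None]
def proj(c,P):
    K,d,T=c;Ti=np.linalg.inv(T);return cv2.projectPoints(np.array(P,float).reshape(-1,3),cv2.Rodrigues(Ti[:3,:3])[0],Ti[:3,3],K,d)[0].reshape(-1,2)
def tri(cs,uvs):
    A=np.zeros((3,3));b=np.zeros(3)
    for c,uv in zip(cs,uvs):
        o,v=ray(c,[uv]);v=v[0]/np.linalg.norm(v[0]);M=np.eye(3)-np.outer(v,v);A+=M;b+=M@o
    return np.linalg.solve(A,b)
E
python3 - <<'E'
from h import *
a=[cap(n) for n in('scene','top','wrist')]
for n,(im,c) in zip('stw',a):print(n,c[2].round(2).tolist(),c[0][0,0])
cv2.imwrite('pics/a.png',np.hstack([cv2.resize(a[0][0],(400,300)),cv2.resize(a[1][0],(400,300))])[:,:,::-1])
for n,(im,c) in zip('stw',a):cv2.imwrite(f'pics/raw_{n}.png',im[:,:,::-1])
s=readout.state();print(s)
E
```

```text
pics
s [[0.56, -0.62, 0.54, 25.29], [-0.83, -0.41, 0.39, -224.74], [-0.02, -0.67, -0.75, 783.97], [0.0, 0.0, 0.0, 1.0]] 448.6808708621058
t [[-0.03, -1.0, 0.08, 432.75], [-1.0, 0.03, 0.03, 115.61], [-0.03, -0.08, -1.0, 983.62], [0.0, 0.0, 0.0, 1.0]] 354.6243112676237
w [[0.36, 0.9, 0.25, 152.22], [0.93, -0.34, -0.1, 610.86], [-0.0, 0.27, -0.96, 384.53], [0.0, 0.0, 0.0, 1.0]] 300.7641160715612
{'t': 0.15, 'joint_positions': array([ 1.02849771e+00,  5.28236711e-01,  1.43363750e+00, -1.10096038e-06,
        1.18141252e+00, -1.78456976e-01]), 'qvel': array([ 0.0003427 , -0.00323435, -0.00450018,  0.00067247,  0.00209415,
        0.00023869]), 'joint_efforts': array([ 4.52189133e-04, -4.40435135e+01, -1.76843512e+01,  6.33422239e-02,
        5.52720856e-02, -1.08377633e-04]), 'position': array([222.05987281, 583.59975225, 221.7968283 ]), 'tcp_rot': array([[-9.34536628e-01,  3.55865885e-01, -8.73448117e-04],
       [ 3.55866830e-01,  9.34535549e-01, -1.45153923e-03],
       [ 2.99715024e-04, -1.66734779e-03, -9.99998565e-01]]), 'force': array([-0.0104468 ,  0.14986637, -0.49841504]), 'ft_torque': array([-0.06770814,  0.02179647,  0.0125147 ]), 'gripper_force': 0.0, 'gripper_width': 87.21500675606035}
```

View pics/raw_t.png

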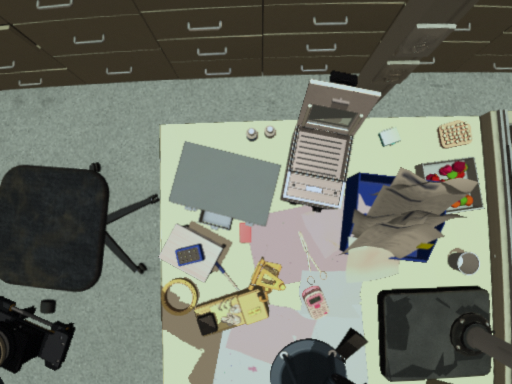

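View pics/raw_s.png

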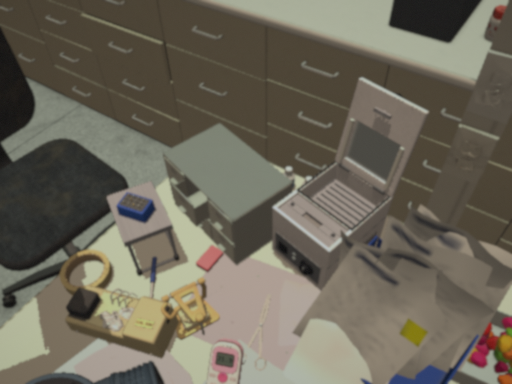

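Run:
```python
from h import *
t=cv2.imread('pics/raw_t.png');s=cv2.imread('pics/raw_s.png')
A=cv2.resize(t[65:215,270:390],None,fx=4,fy=4,interpolation=2)[:600]
B=cv2.resize(s[75:285,265:430],None,fx=2.4,fy=2.4,interpolation=2)
h=600;o=np.zeros((600,800,3),np.uint8);o[:A.shape[0],:400]=A[:, :400];B=B[:600,:396];o[:B.shape[0],404:404+B.shape[1]]=B
cv2.imwrite('pics/b.png',o)
C=cv2.resize(t[210:290,150:240],None,fx=4,fy=4,interpolation=2)
D=cv2.resize(s[170:280,95:190],None,fx=4,fy=4,interpolation=2)
o=np.zeros((440,760,3),np.uint8);o[:320,:360]=C;o[:440,370:750]=D;cv2.imwrite('pics/c.png',o)
```

```text
(no output)
```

View pics/b.png

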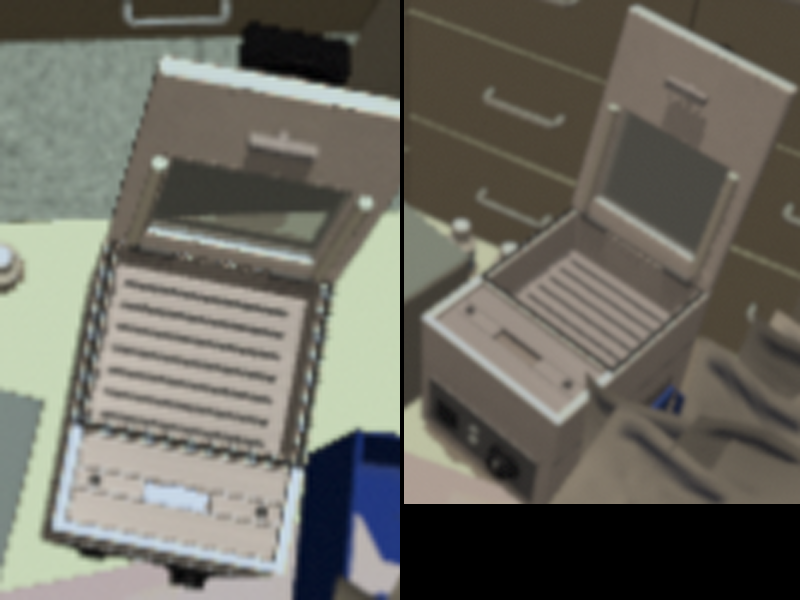

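View pics/raw_w.png

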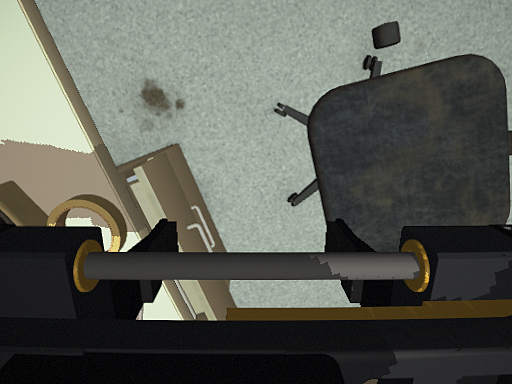

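```bash
cat > m.py <<'E'
from h import *
c={n:(np.array(i['mtx'],float),np.array(i['distortion'],float),np.array(i['pose'])) for n in('top','scene') for i in[cams.camera_info(n)]}
E
python3 - <<'E'
from m import *
T=lambda x,y:(270+x/4,65+y/4)
S=lambda x,y:(265+(x-404)/2.4,75+y/2.4)
for n,a,b in [('FL',T(52,526),S(425,318)),('FR',T(277,571),S(560,422)),('BR',T(328,283),S(703,296)),('lidL',T(165,62),S(634,8)),('lidR',None,S(796,90)),('slot',T(176,497),S(517,345))]:
    if a:print(n,plane(c['top'],[a],150)[0].round(1),plane(c['scene'],[b],150)[0].round(1),tri([c['top'],c['scene']],[a,b]).round(1))
    else: print(n,b)
for n,f,roi in(('top','t',(170,235,215,270)),('scene','s',(110,185,160,225))):
    im=cv2.imread(f'pics/raw_{f}.png');h=cv2.cvtColor(im,cv2.COLOR_BGR2HSV);m=cv2.inRange(h,(105,110,30),(130,255,255))
    k=np.zeros_like(m);k[roi[1]:roi[3],roi[0]:roi[2]] = m[roi[1]:roi[3],roi[0]:roi[2]]
    q=cv2.findContours(k,0,2)[0];q=max(q,key=cv2.contourArea);r=cv2.minAreaRect(q);bp=cv2.boxPoints(r);print(n,cv2.contourArea(q),bp.round(1).tolist())
    p=plane(c[n],bp,146);print(p.round(1).tolist(),p.mean(0).round(1),plane(c[n],[r[0]],146).round(1))
E
```

```text
FL [482.8  62.2 150. ] [481.9  60.  150. ] [483.3  61.6 147.4]
FR [452.4 -68.8 150. ] [453.  -72.4 150. ] [453.4 -70.7 147.8]
BR [ 623.1 -108.   150. ] [ 620.2 -109.6  150. ] [ 623.9 -109.   146.1]
lidL [763.1 -17.1 150. ] [951.6 105.9 150. ] [691.7  12.2 328.6]
lidR (428.33333333333337, 112.5)
slot [497.7 -11.3 150. ] [497.5 -12.4 150. ] [498.  -11.8 149. ]
top 373.0 [[174.8000030517578, 250.10000610351562], [199.89999389648438, 243.8000030517578], [203.8000030517578, 259.1000061035156], [178.60000610351562, 265.3999938964844]]
[[363.7, 321.6, 146.0], [377.2, 261.2, 146.0], [341.2, 252.9, 146.0], [327.6, 313.1, 146.0]] [352.4 287.2 146. ] [[352.4 287.1 146. ]]
scene 260.0 [[117.80000305175781, 205.0], [152.10000610351562, 200.6999969482422], [154.39999389648438, 218.8000030517578], [120.0, 223.10000610351562]]
[[327.8, 311.8, 146.0], [371.9, 264.3, 146.0], [341.4, 230.2, 146.0], [299.0, 276.2, 146.0]] [335.  270.7 146. ] [[334.7 270.4 146. ]]
```

View pics/c.png

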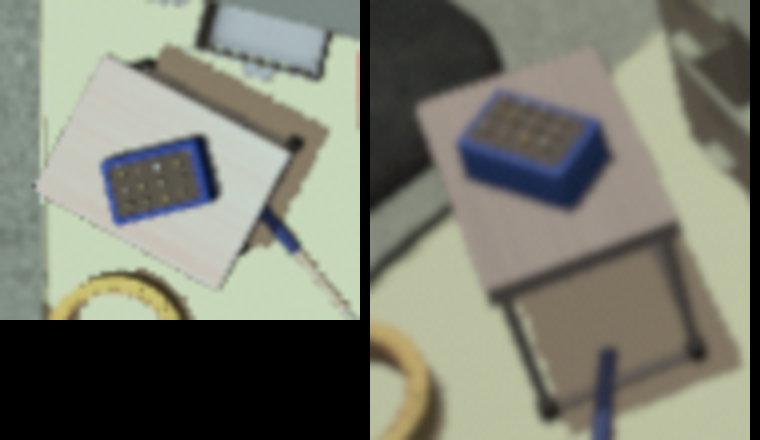

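step_arm(
  moves=[
    [1, -0.361, -0.289, -0.025, 0, 0, 0],
    [1, -0.361, -0.289, -0.025, 0, 0, 0],
    [1, -0.361, -0.289, -0.025, 0, 0, 0],
    [1, -0.361, -0.289, -0.025, 0, 0, 0],
    [1, -0.361, -0.289, -0.025, 0, 0, 0],
    [1, -0.361, -0.289, -0.025, 0, 0, 0],
    [1, 0, 0, 0, 0, 0, -0.0464],
    [1, 0, 0, 0, 0, 0, -0.0464],
    [1, 0, 0, 0, 0, 0, -0.0464],
    [1, 0, 0, 0, 0, 0, -0.0464],
  ],
)

```text
t: 1.4
position: [391.1, 296.9, 240.4]
tcp_rot: [[-0.975, -0.222, -0.001], [-0.222, 0.975, -0.0], [0.001, -0.0, -1.0]]
force: [1.0, 0.1, 0.2]
gripper_width: 87.2
gripper_force: 0.0
```

Run:
```python
from h import *
im,c=cap('wrist','w2.png');s=readout.state();print(s['t'],s['position'],s['tcp_rot'].round(3).tolist(),s['joint_positions'].round(2))
m=cv2.inRange(cv2.cvtColor(im,cv2.COLOR_RGB2HSV),(105,110,30),(130,255,255))
q=max(cv2.findContours(m,0,2)[0],key=cv2.contourArea);print(cv2.contourArea(q),cv2.boundingRect(q))
a=cv2.approxPolyDP(cv2.convexHull(q),4,True)[:,0];print(a.tolist());
for z in(146,120):print(plane(c,a,z).round(1).tolist())
```

```text
1.45 [391.07476911 296.93023083 240.36620781] [[-0.974, -0.225, -0.0], [-0.225, 0.974, -0.0], [0.0, -0.0, -1.0]] [ 0.42  0.32  1.74 -0.    1.08 -1.38]
3132.5 (219, 119, 70, 48)
[[286, 121], [285, 166], [220, 164], [222, 119]]
[[325.1, 312.4, 146.0], [362.5, 321.2, 146.0], [373.3, 265.6, 146.0], [335.4, 259.8, 146.0]]
[[325.8, 315.6, 120.0], [366.9, 325.3, 120.0], [378.8, 264.1, 120.0], [337.1, 257.7, 120.0]]
```

View pics/w2.png

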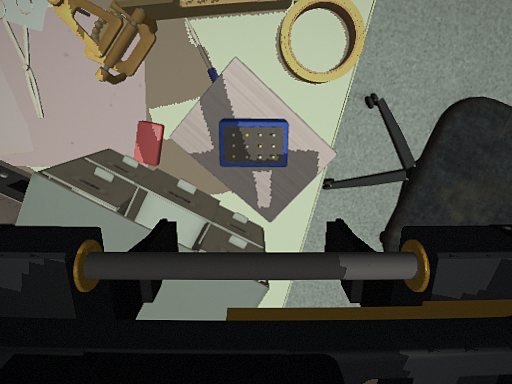

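Run:
```python
from m import *
s=readout.state();i=cams.camera_info('wrist');B=np.eye(4);B[:3,:3]=s['tcp_rot'];B[:3,3]=s['position']
w=(np.array(i['mtx'],float),np.array(i['distortion'],float),B@np.array(i['T_tool_cam']))
W=[(286,121),(285,166),(220,164),(222,119)]
S=[(118.2,205.5),(127.5,192.5),(154.2,201.2),(146.2,214.5)]
T=[(179.25,265.75),(175.75,250),(197.5,244.5),(200,261.25)]
for a,b,d in zip(W,S,T):print(tri([w,c['scene']],[a,b]).round(1),tri([w,c['top']],[a,d]).round(1),tri([w,c['top'],c['scene']],[a,d,b]).round(1))
# shelf corners in wrist view
print(plane(w,[(237,57),(335,155),(268,220),(172,137)],120).round(1))
```

```text
[326.4 311.4 145.6] [325.4 313.4 137.1] [326.5 311.6 145.4]
[362.7 321.6 143.3] [363.4 321.6 138.8] [363.  321.  143.1]
[375.6 264.9 140. ] [374.7 266.4 143.9] [375.5 266.1 139.9]
[339.9 257.  139. ] [336.  260.6 150.5] [338.4 258.7 141.1]
[[282.1 259.6 120. ]
 [345.8 368.9 120. ]
 [424.3 322.6 120. ]
 [363.8 215.1 120. ]]
```

step_arm(
  moves=[
    [1, 0.342, 0.02, 0, 0, 0, 0.003],
    [1, 0, 0, 0.3, 0, 0, 0.003],
    [1, 0, 0, 0.3, 0, 0, 0],
    [1, 0, 0, 0.2, 0, 0, 0],
    [1, 0, 0, 0.13, 0, 0, 0],
    [1, 0, 0, 0.055, 0, 0, 0],
    [0.4, 0, 0, 0, 0, 0, 0],
    [0, 0, 0, 0, 0, 0, 0],
    [-1, 0, 0, 0, 0, 0, 0],
    [-1, 0, 0, 0, 0, 0, 0],
  ],
)

```text
t: 2.7
position: [351.0, 290.6, 122.9]
tcp_rot: [[-0.98, -0.199, 0.001], [-0.199, 0.98, 0.0], [-0.001, 0.0, -1.0]]
force: [-0.3, 0.1, 3.5]
gripper_width: 61.9
gripper_force: 30.0
```

step_arm(
  moves=[
    [-1, 0, 0, -0.2, 0, 0, 0],
    [-1, 0, 0, -0.42, 0, 0, 0],
    [-1, 0, 0, -0.42, 0, 0, 0],
    [-1, 0, 0, -0.42, 0, 0, 0],
    [-1, -0.167, -0.374, 0, 0, 0, 0],
    [-1, -0.167, -0.374, 0, 0, 0, 0],
    [-1, -0.167, -0.374, 0, 0, 0, 0],
    [-1, -0.167, -0.374, 0, 0, 0, 0],
    [-1, -0.167, -0.374, 0, 0, 0, 0],
    [-1, -0.167, -0.374, 0, 0, 0, 0],
  ],
)

```text
t: 3.95
position: [522.3, 49.3, 297.2]
tcp_rot: [[-0.98, -0.199, -0.001], [-0.199, 0.98, 0.001], [0.001, 0.001, -1.0]]
force: [0.1, 0.2, -1.8]
gripper_width: 61.1
gripper_force: 30.0
```

step_arm(
  moves=[
    [-1, -0.167, -0.374, 0, 0, 0, 0],
    [-1, -0.167, -0.374, 0, 0, 0, 0],
    [-1, 0, 0, 0, 0, 0, 0.045],
    [-1, 0, 0, 0, 0, 0, 0.045],
    [-1, 0, 0, 0, 0, 0, 0.045],
    [-1, 0, 0, 0, 0, 0, 0],
  ],
)

```text
t: 4.7
position: [578.7, -29.3, 297.0]
tcp_rot: [[-0.975, 0.22, -0.001], [0.22, 0.975, 0.0], [0.001, 0.0, -1.0]]
force: [-0.4, -1.4, -2.7]
gripper_width: 61.7
gripper_force: 30.0
```

Run:
```python
from h import *
a=[cap(n)[0] for n in('scene','wrist')]
s=readout.state();print(s['t'],s['position'],s['tcp_rot'].round(3).tolist(),s['gripper_width'],s['force'])
A=cv2.resize(a[0][50:270,220:430],None,fx=2,fy=2);B=a[1][:,60:432]
o=np.zeros((440,800,3),np.uint8);o[:440,:420]=A;o[:384,425:797]=B;cv2.imwrite('pics/d.png',o[:,:,::-1])
```

```text
4.8 [578.88256377 -29.26108566 297.26022709] [[-0.976, 0.22, -0.001], [0.22, 0.976, 0.0], [0.001, 0.0, -1.0]] 61.930772980753495 [-0.11256158 -0.2385787  -2.23216848]
```

View pics/d.png

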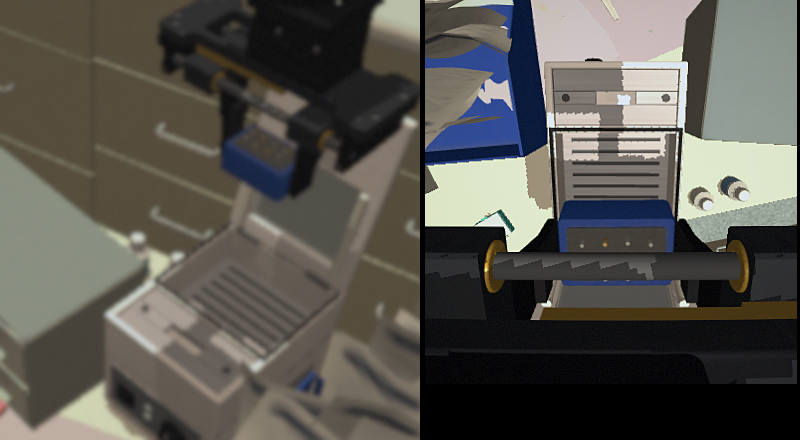

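step_arm(
  moves=[
    [-1, 0, 0, 0.42, 0, 0, 0],
    [-1, 0, 0, 0.42, 0, 0, 0],
    [-1, 0, 0, 0.35, 0, 0, 0],
    [-1, 0, 0, 0.2, 0, 0, 0],
    [-1, 0, 0, 0.1, 0, 0, 0],
    [-1, 0, 0, 0.05, 0, 0, 0],
    [-1, 0, 0, 0, 0, 0, 0],
  ],
)

```text
t: 5.68
position: [579.7, -29.5, 113.3]
tcp_rot: [[-0.975, 0.221, 0.001], [0.221, 0.975, -0.0], [-0.001, 0.0, -1.0]]
force: [0.4, 0.4, -2.4]
gripper_width: 61.5
gripper_force: 30.0
```

Run:
```python
from h import *
i=cams.camera_info('wrist');B=np.eye(4);B[:3,:3]=[[-.976,.22,-.001],[.22,.976,0],[.001,0,-1]];B[:3,3]=[578.88,-29.26,297.26]
w=(np.array(i['mtx'],float),np.array(i['distortion'],float),B@np.array(i['T_tool_cam']))
P=plane(w,[(180,62),(322,62),(201,98),(300,98)],150);print(P.round(1))
f=P[:2].mean(0);d=P[1]-P[0];d/=np.linalg.norm(d);print(d, np.linalg.norm(P[1]-P[0]), f[:2]+92.5*np.array([d[1],-d[0]]))
```

```text
[[452.2 -70.6 150. ]
 [482.4  63.1 150. ]
 [489.2 -59.6 150. ]
 [510.9  36.2 150. ]]
[0.22024138 0.9754454  0.        ] 137.09967092100825 [557.57101913 -24.14200582]
```

Box pose confirmed (558, -24.4, yaw -0.223). Lower the last 4 mm and release.

step_arm(
  moves=[
    [-1, 0, 0, 0.02, 0, 0, 0],
    [-1, 0, 0, 0.012, 0, 0, 0],
    [-1, 0, 0, 0, 0, 0, 0],
  ],
)

```text
t: 6.05
position: [579.3, -29.4, 109.2]
tcp_rot: [[-0.975, 0.222, 0.0], [0.222, 0.975, -0.0], [-0.0, -0.0, -1.0]]
force: [-0.2, -0.1, -2.2]
gripper_width: 61.6
gripper_force: 30.0
```

step_arm(
  moves=[
    [-1, 0, 0, 0.008, 0, 0, 0],
    [-1, 0, 0, 0.008, 0, 0, 0],
    [-1, 0, 0, 0, 0, 0, 0],
  ],
)

```text
t: 6.42
position: [579.4, -29.4, 109.0]
tcp_rot: [[-0.975, 0.222, 0.001], [0.222, 0.975, -0.0], [-0.001, -0.0, -1.0]]
force: [-3.1, 0.6, 9.2]
gripper_width: 61.6
gripper_force: 30.0
```

step_arm(
  moves=[
    [0.84, 0, 0, 0, 0, 0, 0],
    [0.84, 0, 0, 0, 0, 0, 0],
    [0.84, 0, 0, 0, 0, 0, 0],
    [0.84, 0, 0, -0.15, 0, 0, 0],
    [0.84, 0, 0, -0.35, 0, 0, 0],
    [0.84, 0, 0, -0.42, 0, 0, 0],
    [0.84, 0, 0, -0.42, 0, 0, 0],
    [0.84, 0, 0, -0.42, 0, 0, 0],
    [-1, 0, 0, -0.42, 0, 0, 0],
    [-1, 0, 0.417, 0, 0, 0, 0],
  ],
)

```text
t: 7.68
position: [593.0, 16.9, 373.9]
tcp_rot: [[-0.974, 0.227, 0.011], [0.227, 0.974, -0.003], [-0.011, -0.0, -1.0]]
force: [0.5, 0.3, -0.0]
gripper_width: 67.5
gripper_force: 0.0
```

Run:
```python
from h import *
im=cap('top')[0]
s=readout.state();print(s['t'],s['position'],s['gripper_width'],s['force'],s['joint_positions'].round(2))
a=cap('wrist')[0]
o=np.zeros((384,780,3),np.uint8);o[:,:372]=a[:,60:432];A=cv2.resize(im[60:220,230:390],(384,384));o[:,380:764]=A
cv2.imwrite('pics/e.png',o[:,:,::-1])
```

```text
7.725 [592.36255348  25.11568124 371.29607796] 63.378043395545646 [0.04482703 3.00108608 0.15236478] [-0.15  0.35  1.32  0.01  1.47 -1.5 ]
```

View pics/e.png

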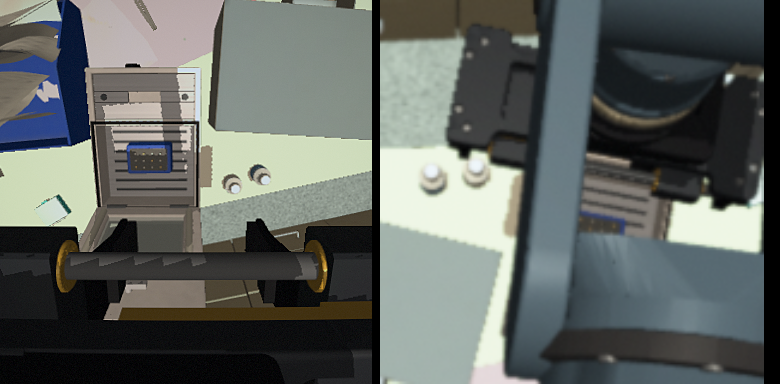

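step_arm(
  moves=[
    [-1, 0, 0, 0, 0, 0, 0],
    [-1, -0.383, 0, 0, 0, 0, 0],
    [-1, -0.383, 0, 0, 0, 0, 0],
    [-1, -0.383, 0, 0, 0, 0, 0],
    [-1, 0, 0, 0, 0, 0, 0],
    [-1, 0, 0, 0, 0, 0, 0],
  ],
)

```text
t: 8.52
position: [723.9, -11.9, 367.3]
tcp_rot: [[-0.975, 0.223, -0.003], [0.223, 0.975, 0.0], [0.003, -0.0, -1.0]]
force: [0.1, 0.5, 0.7]
gripper_width: 2.8
gripper_force: 0.0
```

```bash
cat > p.py <<'E'
from h import *
R=np.array([[.975,.2215],[-.2215,.975]])
s=readout.state();p=np.array(s['position']);own=R.T@(p[:2]-[558,-24.4]);print(s['t'],'own',own.round(1),p[2].round(1),'w',round(s['gripper_width'],1),'F',s['force'].round(1),'rot',s['tcp_rot'].round(3).tolist())
E
python3 p.py
python3 - <<'E'
import numpy as np
r=150;t=1.76
for t in np.arange(1.7,-.01,-.17):
    print(round(t,2),(84-r*np.cos(t)+8*np.sin(t)+11).round(1),(154+r*np.sin(t)+8*np.cos(t)).round(1))
E
```

```text
8.525 own [159.   48.9] 367.3 w 2.8 F [0.1 0.5 0.7] rot [[-0.975, 0.223, -0.003], [0.223, 0.975, 0.0], [0.003, -0.0, -1.0]]
1.7 122.3 301.7
1.53 96.9 304.2
1.36 71.4 302.4
1.19 46.7 296.2
1.02 23.3 286.0
0.85 2.0 272.0
0.68 -16.6 254.5
0.51 -32.0 234.2
0.34 -43.7 211.6
0.17 -51.5 187.3
0.0 -55.0 162.0
```

step_arm(
  moves=[
    [-1, 0, 0, 0.28, 0, 0, 0],
    [-1, 0, 0, 0.28, 0, 0, 0],
    [-1, 0.155, 0, 0, 0, 0, 0],
    [-1, 0.155, 0, 0, 0, 0, 0],
    [-1, 0.1, 0, 0, 0, 0, 0],
    [-1, 0.1, 0, 0, 0, 0, 0],
    [-1, 0, 0, 0, 0, 0, 0],
  ],
)

```text
t: 9.4
position: [663.9, 2.9, 302.1]
tcp_rot: [[-0.975, 0.222, -0.001], [0.222, 0.975, 0.001], [0.001, 0.0, -1.0]]
force: [-0.3, -0.2, 0.0]
gripper_width: 0.4
gripper_force: 0.0
```

```bash
python3 p.py
```

```text
9.4 own [97.2 50.1] 302.1 w 0.4 F [-0.3 -0.2  0. ] rot [[-0.975, 0.222, -0.001], [0.222, 0.975, 0.001], [0.001, 0.0, -1.0]]
```

step_arm(
  moves=[
    [-1, 0.212, 0, 0, 0, 0, 0],
    [-1, 0.206, 0, 0.05, 0, 0, 0],
  ],
)

```text
t: 9.65
position: [616.8, 13.5, 295.6]
tcp_rot: [[-0.975, 0.222, 0.002], [0.222, 0.975, -0.0], [-0.002, 0.0, -1.0]]
force: [0.9, -0.4, -1.3]
gripper_width: 0.3
gripper_force: 0.8
```

```bash
python3 p.py
python3 - <<'E'
from m import *
# lid outline: project expected lid free-edge corners for angles into scene; bright edge search left to view
R=np.array([[.975,.2215],[-.2215,.975]])
im=cap('scene','f.png')[0]
for t in(1.76,1.5,1.3,1.15):
    P=[]
    for y in(70,-70):
        x=84-179*np.cos(t)-3*np.sin(t);z=154+179*np.sin(t)-3*np.cos(t);w=R@[x,y]+[558,-24.4];P.append([*w,z])
    print(t,proj(c['scene'],P).round(0).tolist())
cv2.imwrite('pics/f.png',cv2.resize(im[40:270,250:480],None,fx=2,fy=2)[:,:,::-1])
E
```

```text
9.65 own [48.9 50. ] 295.6 w 0.3 F [ 0.9 -0.4 -1.3] rot [[-0.975, 0.222, 0.002], [0.222, 0.975, -0.0], [-0.002, 0.0, -1.0]]
1.76 [[357.0, 78.0], [425.0, 113.0]]
1.5 [[340.0, 88.0], [409.0, 125.0]]
1.3 [[326.0, 99.0], [395.0, 139.0]]
1.15 [[316.0, 110.0], [384.0, 151.0]]
```

View pics/f.png

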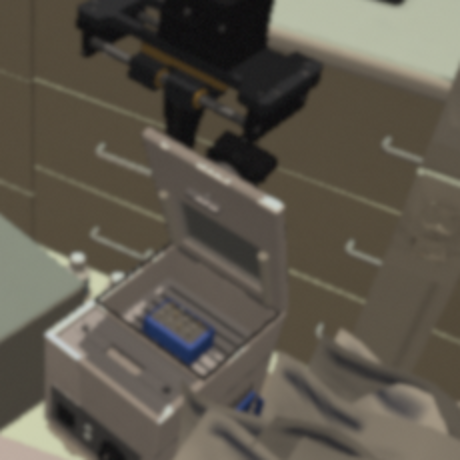

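step_arm(
  moves=[
    [-1, 0.205, 0, 0.085, 0, 0, 0],
    [-1, 0.178, 0, 0.117, 0, 0, 0],
    [-1, 0.155, 0, 0.146, 0, 0, 0],
    [-1, 0.128, 0, 0.169, 0, 0, 0],
    [-1, 0.098, 0, 0.188, 0, 0, 0],
    [-1, 0.065, 0, 0.19, 0, 0, 0],
    [-1, 0.0, 0, 0.05, 0, 0, 0],
  ],
)

```text
t: 10.58
position: [517.9, 36.0, 180.6]
tcp_rot: [[-0.975, 0.222, -0.004], [0.222, 0.975, 0.001], [0.004, 0.0, -1.0]]
force: [1.4, -1.1, 0.8]
gripper_width: 0.5
gripper_force: 0.0
```

```bash
python3 p.py
```

```text
10.575 own [-52.5  50. ] 180.6 w 0.5 F [ 1.4 -1.1  0.8] rot [[-0.975, 0.222, -0.004], [0.222, 0.975, 0.001], [0.004, 0.0, -1.0]]
```

step_arm(
  moves=[
    [-1, 0.02, 0, 0.06, 0, 0, 0],
    [-1, 0.01, 0, 0.05, 0, 0, 0],
    [-1, 0, 0, 0.03, 0, 0, 0],
    [-1, 0, 0, 0.015, 0, 0, 0],
    [-1, 0, 0, 0.015, 0, 0, 0],
    [-1, 0, 0, 0, 0, 0, 0],
  ],
)

```text
t: 11.32
position: [516.0, 36.3, 162.4]
tcp_rot: [[-0.975, 0.222, 0.001], [0.222, 0.975, -0.0], [-0.001, 0.0, -1.0]]
force: [-1.0, 0.4, 4.0]
gripper_width: 0.5
gripper_force: 2.2
```

```bash
python3 p.py
```

```text
11.325 own [-54.4  49.9] 162.4 w 0.5 F [-1.   0.4  4. ] rot [[-0.975, 0.222, 0.001], [0.222, 0.975, -0.0], [-0.001, 0.0, -1.0]]
```

step_arm(
  moves=[
    [-1, 0, 0, 0.012, 0, 0, 0],
    [-1, 0, 0, 0.012, 0, 0, 0],
    [-1, 0, 0, 0, 0, 0, 0],
  ],
)

```text
t: 11.7
position: [516.1, 36.3, 162.2]
tcp_rot: [[-0.975, 0.221, 0.002], [0.221, 0.975, -0.001], [-0.002, -0.0, -1.0]]
force: [-5.9, 0.4, 22.5]
gripper_width: 0.4
gripper_force: 11.6
```

```bash
python3 p.py
```

```text
11.7 own [-54.3  49.9] 162.2 w 0.4 F [-5.9  0.4 22.5] rot [[-0.975, 0.221, 0.002], [0.221, 0.975, -0.001], [-0.002, -0.0, -1.0]]
```

step_arm(
  moves=[
    [-1, 0, 0, -0.37, 0, 0, 0],
    [-1, 0, 0, -0.37, 0, 0, 0],
    [-1, 0, 0, -0.37, 0, 0, 0],
    [1, 0.055, -0.395, 0, 0, 0, 0],
    [1, 0, -0.395, 0, 0, 0, 0],
    [1, 0, 0, 0, 0, 0, 0.0556],
    [1, 0, 0, 0, 0, 0, 0.0556],
    [1, 0, 0, 0, 0, 0, 0.0556],
    [1, 0, 0, 0, 0, 0, 0.0556],
    [1, 0, 0, 0, 0, 0, 0.0556],
  ],
)

```text
t: 12.95
position: [488.2, -54.6, 291.9]
tcp_rot: [[-0.451, 0.892, 0.0], [0.892, 0.451, -0.0], [-0.0, 0.0, -1.0]]
force: [0.2, -0.6, 0.6]
gripper_width: 62.5
gripper_force: 0.0
```

step_arm(
  moves=[
    [1, 0, 0, 0, 0, 0, 0.0556],
    [1, 0, 0, 0, 0, 0, 0.0556],
    [1, 0, 0, 0, 0, 0, 0.0556],
    [1, 0, 0, 0, 0, 0, 0.0556],
    [1, 0, 0, 0, 0, 0, 0],
    [1, 0, 0, 0, 0, 0, 0],
  ],
)

```text
t: 13.7
position: [488.2, -54.6, 291.9]
tcp_rot: [[0.221, 0.975, -0.0], [0.975, -0.221, -0.0], [-0.0, -0.0, -1.0]]
force: [0.4, 0.8, -0.9]
gripper_width: 87.0
gripper_force: 0.0
```

```bash
python3 p.py
python3 - <<'E'
from h import *
im,c=cap('wrist','g.png')
w=np.array([[.975,.2215],[-.2215,.975]])
P=[[*(w@[-61,y]+[558,-24.4]),209.5] for y in(-28,0,28)]
print(proj(c,P).round(1).tolist())
E
```

```text
13.7 own [-61.4 -44.9] 291.9 w 87.0 F [ 0.4  0.8 -0.9] rot [[0.221, 0.975, -0.0], [0.975, -0.221, -0.0], [-0.0, -0.0, -1.0]]
[[251.9, 175.9], [252.0, 142.3], [252.0, 106.8]]
```

View pics/g.png

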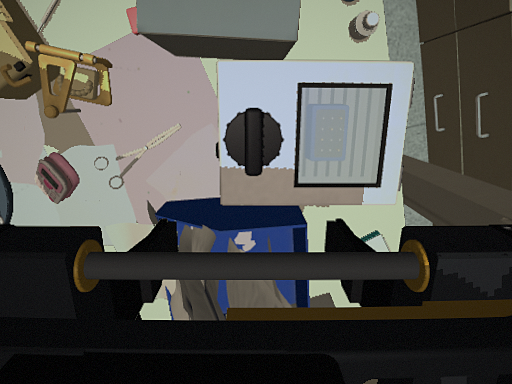

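step_arm(
  moves=[
    [-0.3, 0.375, 0.01, 0, 0, 0, 0],
    [-0.3, 0, 0, 0, 0, 0, 0],
    [-0.3, 0, 0, 0.2, 0, 0, 0],
    [-0.3, 0, 0, 0.2, 0, 0, 0],
    [-0.3, 0, 0, 0.2, 0, 0, 0],
    [-0.3, 0, 0, 0.18, 0, 0, 0],
    [-0.3, 0, 0, 0.07, 0, 0, 0],
    [-0.3, 0, 0, 0.02, 0, 0, 0],
    [-0.3, 0, 0, 0, 0, 0, 0],
  ],
)

```text
t: 14.88
position: [499.9, -11.3, 188.1]
tcp_rot: [[0.223, 0.975, 0.001], [0.975, -0.223, -0.0], [-0.0, 0.001, -1.0]]
force: [-0.6, 0.4, 0.1]
gripper_width: 30.6
gripper_force: 0.0
```

step_arm(
  moves=[
    [-1, 0, 0, 0, 0, 0, 0],
    [-1, 0, 0, 0, 0, 0, 0],
    [-1, 0, 0, 0, 0, 0, 0],
    [-1, 0, 0, 0, 0, 0, 0],
  ],
)

```text
t: 15.38
position: [499.8, -11.1, 188.0]
tcp_rot: [[0.223, 0.975, 0.001], [0.975, -0.223, -0.0], [-0.0, 0.001, -1.0]]
force: [0.8, 0.0, 2.4]
gripper_width: 14.6
gripper_force: 30.0
```

```bash
python3 p.py
```

```text
15.375 own [-59.7   0.1] 188.0 w 14.6 F [0.8 0.  2.4] rot [[0.223, 0.975, 0.001], [0.975, -0.223, -0.0], [-0.0, 0.001, -1.0]]
```

Gripped. Press down ~12 mm.

step_arm(
  moves=[
    [-1, 0, 0, 0.03, 0, 0, 0],
    [-1, 0, 0, 0.03, 0, 0, 0],
    [-1, 0, 0, 0.03, 0, 0, 0],
    [-1, 0, 0, 0.015, 0, 0, 0],
    [-1, 0, 0, 0, 0, 0, 0],
  ],
)

```text
t: 16.0
position: [499.9, -11.1, 176.7]
tcp_rot: [[0.223, 0.975, 0.002], [0.975, -0.223, -0.0], [-0.0, 0.002, -1.0]]
force: [-2.6, 1.5, 15.5]
gripper_width: 14.8
gripper_force: 30.0
```

step_arm(
  moves=[
    [-1, 0, 0, 0.004, 0, 0, 0.05],
    [-1, 0, 0, 0, 0, 0, 0.05],
    [-1, 0, 0, 0, 0, 0, 0.05],
    [-1, 0, 0, 0, 0, 0, 0.05],
    [-1, 0, 0, 0, 0, 0, 0.05],
    [-1, 0, 0, 0, 0, 0, 0.05],
    [-1, 0, 0, 0, 0, 0, 0.05],
    [-1, 0, 0, 0, 0, 0, 0.04],
    [-1, 0, 0, 0, 0, 0, 0.015],
    [-1, 0, 0, 0, 0, 0, 0],
  ],
)

```text
t: 17.25
position: [500.7, -11.9, 176.8]
tcp_rot: [[0.997, 0.074, 0.004], [0.074, -0.997, -0.002], [0.003, 0.003, -1.0]]
force: [-3.2, -1.1, 17.1]
gripper_width: 14.9
gripper_force: 30.0
```

```bash
python3 p.py; python3 -c "
from h import *
s=readout.state();R=s['tcp_rot'];print(np.degrees(np.arctan2(R[1,1],R[0,1])),s['ft_torque'])"
```

```text
17.25 own [-58.6  -0.5] 176.8 w 14.9 F [-3.2 -1.1 17.1] rot [[0.997, 0.074, 0.004], [0.074, -0.997, -0.002], [0.003, 0.003, -1.0]]
-85.75651714514305 [-0.29945305  0.71708714  0.09663175]
```

step_arm(
  moves=[
    [-1, 0, 0, 0, 0, 0, 0.012],
    [-1, 0, 0, 0, 0, 0, 0],
  ],
)

```text
t: 17.5
position: [500.7, -11.9, 176.7]
tcp_rot: [[0.999, 0.039, 0.004], [0.039, -0.999, -0.003], [0.003, 0.003, -1.0]]
force: [-2.8, -1.4, 17.5]
gripper_width: 14.8
gripper_force: 30.0
```

```bash
python3 -c "
from h import *
s=readout.state();R=s['tcp_rot'];print(np.degrees(np.arctan2(R[1,1],R[0,1])),s['ft_torque'],s['force'])"
```

```text
-87.78700682371485 [-0.20033118  0.70377973  0.53791875] [-2.84556563 -1.43456049 17.4571299 ]
```

step_arm(
  moves=[
    [-1, 0, 0, 0, 0, 0, -0.008],
    [-1, 0, 0, -0.025, 0, 0, 0],
    [-1, 0, 0, -0.025, 0, 0, 0],
    [-1, 0, 0, 0, 0, 0, 0],
    [-0.3, 0, 0, 0, 0, 0, 0],
    [-0.3, 0, 0, 0, 0, 0, 0],
    [-0.3, 0, 0, 0, 0, 0, 0],
  ],
)

```text
t: 18.38
position: [499.0, -10.8, 179.9]
tcp_rot: [[0.998, 0.061, -0.001], [0.061, -0.998, 0.0], [-0.001, -0.0, -1.0]]
force: [0.2, 0.3, 0.1]
gripper_width: 29.2
gripper_force: 0.0
```

step_arm(
  moves=[
    [-0.3, 0, 0, -0.1, 0, 0, 0],
    [-0.3, 0, 0, -0.3, 0, 0, 0],
    [-0.3, 0, 0, -0.4, 0, 0, 0],
    [-0.3, -0.375, 0, -0.1, 0, 0, 0],
    [-0.3, 0, 0, 0, 0, 0, 0],
    [-0.3, 0, 0, 0, 0, 0, 0],
  ],
)

```text
t: 19.12
position: [455.0, -13.8, 289.0]
tcp_rot: [[0.998, 0.061, 0.002], [0.061, -0.998, -0.0], [0.002, 0.0, -1.0]]
force: [0.4, 0.1, 0.1]
gripper_width: 30.8
gripper_force: 0.0
```

```bash
python3 p.py
python3 - <<'E'
from h import *
im,c=cap('wrist','h.png')
g=cv2.cvtColor(im,cv2.COLOR_RGB2GRAY)
w=np.array([[.975,.2215],[-.2215,.975]])
b=w@[-61,0]+[558,-24.4]
p=proj(c,[[*b,203]])[0];print(p)
# bar direction as dark pixel profile of the brightest-darkest: PCA over very dark pixels near knob
for th in(18,25,35,45):
    x0,y0=int(p[0]),int(p[1]);m=(g[y0-45:min(y0+45,215),x0-50:x0+50]<th);y,x=np.nonzero(m)
    if len(x)<20: continue
    q=plane(c,np.c_[x+x0-50,y+y0-45],203)[:,:2]@w;q-=w.T@[558,-24.4];
    r=cv2.minAreaRect(q.astype(np.float32));v=np.linalg.eigh(np.cov(q.T));e=v[1][:,1];print(th,len(x),q.mean(0).round(1),np.ptp(q,axis=0).round(1),'ang',np.degrees(np.arctan2(e[1],e[0])).round(1),v[0].round(0))
E
```

```text
19.125 own [-102.7  -12.5] 289.0 w 30.8 F [0.4 0.1 0.1] rot [[0.998, 0.061, 0.002], [0.061, -0.998, -0.0], [0.002, 0.0, -1.0]]
[251.31155825 142.8783679 ]
18 408 [-62.6  -3.2] [68.6 50.6] ang -178.7 [105. 271.]
25 1087 [-62.9  -2.8] [68.6 50.6] ang 179.4 [ 79. 211.]
35 2138 [-59.2  -3.5] [68.6 51.2] ang 161.2 [ 99. 216.]
45 2229 [-58.6  -3.2] [68.8 51.7] ang 162.8 [104. 219.]
```

Run:
```python
from h import *
for f in('g.png','h.png'):
    g=cv2.cvtColor(cv2.imread('pics/'+f),cv2.COLOR_BGR2GRAY).astype(float)
    gx=cv2.Sobel(g,6,1,0);gy=cv2.Sobel(g,6,0,1)
    cy,cx=(142,252.5) if f=='g.png' else (143,251.5)
    Y,X=np.mgrid[:384,:512];m=np.hypot(X-cx,Y-cy)<22
    a=gx[m];b=gy[m];e=np.linalg.eigh([[a@a,a@b],[a@b,b@b]]);v=e[1][:,0]
    print(f,'bar dir in image deg',np.degrees(np.arctan2(v[1],v[0])).round(1),e[0].round(0))
    print(g[int(cy)-26:int(cy)+27:4,int(cx)-26:int(cx)+27:4].astype(int))
```

```text
g.png bar dir in image deg -90.8 [ 199903. 3666329.]
[[194 195 194  55  61  21  48  39  35   9  58  45 199 194]
 [195 190  56  61  57  19  45  38  37   9  52  49  42 197]
 [152  46  57  55  57  18  45  40  34   4  50  48  49  20]
 [149  54  53  52  55  16  43  36  36  22  48  47  47  39]
 [ 13  53  53  52  52  16  43  39  32   8  48  46  43  43]
 [ 39  51  49  53  49  17  39  37  30  10  45  45  41  43]
 [ 49  45  47  50  48  18  42  33  28  10  44  43  44  42]
 [ 17  46  47  46  45  15  41  35  30   7  44  43  42  40]
 [ 70  45  44  46  44  15  35  31  29  13  39  41  36  37]
 [201  45  42  38  42  18  37  30  33  12  40  39  38  14]
 [201 146  41  39  38  18  32  27  29   9  38  38  29 177]
 [195 197  95  40  38  13  33  32  26  19  35  20 208 194]
 [197 195 197   2  19  17  32  29  26   4  14 212 195 194]
 [128 127 129 147 191  13  29  25  24  97 132 144 148 169]]
h.png bar dir in image deg -81.2 [1047535. 2699583.]
[[234 235 113  82  82  34  61  51  38  24  31  20 174 173]
 [235 171  80  78  80  29  60  54  25  21  32  30  26 152]
 [217  80  78  76  80  31  62  20  25  18  33  31  30  12]
 [120  78  77  76  77  26  49  23  23  23  29  28  30  27]
 [ 40  78  75  76  56  29  52  23  23  21  27  29  26  27]
 [ 56  54  54  44  28  25  22  26  26  20  33  30  29  26]
 [ 10  29  27  30  28  14  23  25  23  16  27  26  27  27]
 [ 65  28  29  28  27  17  17  18  25  15  27  27  27  28]
 [154  29  27  29  29  10  20  21  21  14  26  22  27  13]
 [182  16  27  28  29  11  24  23  19  16  28  25  24   1]
 [173 184  19  27  25  14  21  20  23  17  26  25  72 172]
 [174 170 177  10  27  11  20  22  20  17  25 111 173 169]
 [181 129 163 174 160   6  19  22  24  80 164 174 170 167]
 [202 202 203 210 170   0  18  20  16  87 170 168 169 167]]
```

```bash
python3 -c "
from workcell import robot
print(robot.hand_in())"
```

```text
the job is handed in; nothing more can be done
None
```

The job is handed in, with no verdict returned: the bur block stands on the chamber floor, the lid is shut, and the knob was pressed down, turned to its stop (about 1.27 rad) and released. The last wrist image shows the knob still turned; its spring-back height was not measured.

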